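# Free the jammed air valve and set it to the marker

## Robot

A 6-joint arm with a two-finger parallel gripper is mounted at the origin on the work surface. World frame = base frame: x ahead of the robot, y to its left, z up, the work surface at z = 0. Lengths are in m, angles in degrees, forces in N, time in s.
With the tool pointing down it reaches from about 0.275 to 0.875 m from the base axis. Payload 12.5 kg.
Tool frame: the origin (TCP) lies at the very end of the fingers, on their centre line; the grasp point (between the pads) lies 19 mm behind it; z points along the fingers, y is the direction in which the jaws open and shut (so a half turn about z gives the same grasp; the last joint's range is limited). The gripper opens to 85 mm and grips with 20 to 120 N. Pads are 22 mm wide; open, the fingers measure 114 mm over their backs; the gripper's body (76 mm by 85 mm) begins 54 mm behind the grasp point. The pads swing forward as they close: fully open they stand 13 mm farther back than shut.
Start: joints at [62.475, 20.094, 94.641, -0, 65.266, -4.847], TCP at [0.212, 0.507, 0.231] pointing down, gripper open.
Joint ranges: [-157.81, 157.81], [-45, 120.19], [0.68, 151.7], [-89.99, 269.99], [4.06, 180], [-164.3, 164.3]. Speed limits (degrees/s): [127.2, 127.2, 159.86, 180, 180, 180].

## Interface

Orientations are given as [roll, pitch, yaw] about the fixed x, y, z axes, in that order (R = Rz(yaw) Ry(pitch) Rx(roll)).
In Python, from plant import manip gives the robot as it stands.
- The arm moves only by the shell command python3 -m handwheel 'ROWS' [OPENING] [FORCE]. ROWS is JSON, a list of rows, each a list of 6 numbers: the shift along the tool's x, y, z in cm, then the turn, a rotation vector about the tool's x, y, z in rad. A call has 1 to 10 rows; each row is the pose to reach, as a shift and turn from the pose commanded when the call began, along the tool's axes at that moment; what a row does not reach only later rows make up. A row lasts 1/12 s, in which the tool goes at most 41.7 mm and 7.16 degrees, less where a joint would pass 70% of its speed; a pose out of reach is approached as far as the arm can. A call with a gripper value outside its range is refused whole. OPENING is the opening, from 0 (shut) to 1 (fully open), set as the call begins (- or left out, the last holds). The fingers move at their own pace and stop on an object; FORCE is the grip in N (left out, the last holds). Time passes only in rows, so rows that repeat a pose let the fingers close. It gives the time, the measured TCP pose, the force and the opening at its end, in the units of the state.
- manip.get_state(): the state, without advancing time (a new reading comes with each control period).
- manip.read_camera(name): name is "scene" or "top" or "wrist"; returns a dict with "frame" (480x640x3 uint8, red, green, blue), "vfov" (degrees; the focal length in pixels is half the picture's height over the tangent of half this angle, whatever the lens; pixels are square), "cx", "cy" (the principal point, pixels), "D" ([k1, k2, p1, p2, k3] as OpenCV has them; the pictures are not rectified), "T" (4x4, takes a point from camera to world coordinates). Camera axes: x right, y up, looking along -z (the intrinsics and any distortion apply to the point x, -y, -z); pixel columns grow to the right and rows downward; lengths in m; the calibration is good to about 2 mm. A picture is of the moment at which its call begins. There is no depth.
- manip.close_job(): hands the job in, once; it reports no verdict.
The state is a dict: "clock": time; "joint_positions": joint angles; "dq": joint speeds; "effort": joint torques, N m; "position": TCP position; "orientation": TCP orientation; "contact_force": force on the tool from outside, world axes, zero at the start; "torque": the same for the moment, N m; "finger_gap": finger opening in m.
Only numpy, scipy, OpenCV 4.12 (cv2) and the standard library are available. Lean on these libraries where they do the work, as an engineer would, in place of code of your own. Each camera call takes 0.05 s, during which the arm holds its last target.

## Task

A steel packing plate has slipped into the slot beside the air valve and jams it. Use the hooked pick in the plate's window to drag the plate all the way out of the slot, put the pick down on the bench, then open the valve's lever until it points straight along the brass marker on the dial and let go. Leave the other things on the bench where they are.

Things in the scene. Friction and masses are not known exactly. Their poses are not given: they have to be found in the camera images.
- station: The valve station, fixed to the bench: a brass quarter-turn valve under a round aluminium dial (radius 70, top at 68), with two light wooden rails on its -y side. Origin on the bench under the valve's axis, z up; yaw within 0.25 rad of 0, so the slot faces the robot's right. A copper pipe leaves along +x to a metal filter (x = 150, radius 32, 150 high); a pipe stub reaches x = -68.
- slot_mouth (a point): Open outer end of the slot, mid-width, level with the rails' tops (30 above the bench). Axes as station. The rails are each 42 wide; the open-topped slot between them is 36 wide, centred on the station's x = 0, from y = -70 (edge of the dial) to this mouth at y = -150. Its floor is the bench.
- valve_axis (a point): Point on the valve's vertical turning axis at the top of the dial, 68 above the bench. Axes as station.
- lever (a joint): Valve lever's angle in rad: 0 closed, pointing along the station's +y (away from the slot); grows anticlockwise seen from above to 1.57, along the station's -x. Starts nearly closed. It needs about 0.25 N m (2.5 N at the grip), has no spring and stays where it is left. While the plate is in the slot a pin under the dial strikes it and the lever cannot pass about 0.3 rad.
- lever_grip (a point): Centre of the lever's upright black grip: 16 thick, 44 long (along the lever), 36 tall (85 to 121 above the bench), 104 from the valve's axis. It turns with the lever: its y axis points outward along the lever, away from the valve's axis.
- marker_tip (a point): Outer tip of the flat brass marker tab clamped on the dial, 90 from the valve's axis and 74 above the bench, projecting 20 beyond the dial's rim; it cannot move. Its y axis points outward from the valve's axis: the direction the lever must point. In joint terms that is its yaw minus the station's yaw, 0.75 to 1.3 rad. The lever sweeps just above it.
- plate_center (a point): Centre of the trapped steel packing plate: 100 long (x), 32 wide (y), 12 thick (6 above the bench when flat), 0.22 kg, lying flat in the slot; its x axis points towards the slot's mouth. Its inner end lies under the dial, its outer end about 10 inside the mouth. Axes as the plate.
- plate_window (a point): Centre of the plate's rectangular through window, 32 long (x) by 18 wide (y), 22 from the plate's centre towards the slot's mouth. Axes as the plate.
- pick_center (a point): Centre of the hooked pick's wooden handle, a block 80 long (x), 24 wide (y), 52 tall, standing on the bench (centre 26 above it), 0.14 kg. x points along the steel rod, which leaves the handle's front 42 above its base, is 8 thick and at x = 120 from the handle's centre bends straight down to a point 1 above the base level.
- pick_tip (a point): Lower end of the pick's downturned hook (8 thick rod), 120 ahead of the handle's centre and 1 above the handle's base level. Axes as the pick.
- spare: A loose plain steel plate without a window, 100 x 32 x 12, lying near the far edge of the bench: leave alone. Origin under its centre.
- clamp: A U-shaped dark steel clamp lying flat, about 105 x 110 x 20, nearer the robot than the slot: leave alone. Origin under its centre.
- glue: A white glue bottle, radius 30, 160 tall: leave alone. Origin under its centre.
- wrench: A steel wrench lying flat near the robot, about 180 long: leave alone. Origin under its middle.
- collar: An aluminium ring, radius 40, 30 tall: leave alone. Origin under its centre.
- jar: A clear jar with a metal lid, radius 35, 90 tall: leave alone. Origin under its centre.
- offcut: A wooden offcut 130 x 70 x 30: leave alone. Origin under its centre.
- hammer: A hammer lying flat at the robot's left: leave alone. Origin under its middle.
Things that resemble listed ones, but are neither listed nor needed, are in the scene too. Of the things like the part that bears pick_center, leave any that is pink; of the rest the larger one is meant. What is shaped like the part that bears plate_center but pink is not meant.

How it is judged (in metres and radians):
On the way, in this order (a step that is already met when the one before it is completed fails the run):
1. the pick's hook is down in the plate's window (horizontal distance between pick_tip and plate_window below 0.022 m and z of pick_tip in the frame of plate_center below 0.004 m), for 0.1 s.
2. the plate is wholly out of the slot (horizontal distance between plate_center and valve_axis above 0.2 m), for 0.2 s.
3. the pick is put down on the bench (height (world z) of pick_center below 0.032 m and contact force between the fingers and pick below 0.1 N), for 0.2 s.
At the end, for the whole second after the job is handed in: The lever is at rest within 0.07 rad (4 degrees) of the marker's direction; the plate lies on the bench with its centre more than 200 mm from the valve's axis, wholly out of the slot; the pick lies or stands on the bench (handle centre lower than 32 mm) (angle between the y axis of lever_grip and the y axis of marker_tip, either way round below 0.07 rad and velocity of joint lever between -0.02 and 0.02 rad/s and horizontal distance between plate_center and valve_axis above 0.2 m and height (world z) of plate_center between 0 and 0.012 m and height (world z) of pick_center between 0 and 0.032 m); the robot touches nothing.
It fails at once if another thing on the bench is pushed more than 30 mm (distance of any of spare, clamp, glue, wrench, collar, jar, offcut, hammer from where it was at the start of the episode above 0.03 m).
It also fails if it takes over 58 s, if anything falls off the work surface, if the arm or the gripper's body presses on something with over 40 N, if the wrist force passes 120 N, or if a joint passes its speed limit or range.

## Working session

There is one attempt and no reset: what is moved stays moved. The work goes in short steps, Python scripts to look and compute and a shell command to move; the robot and the scene stay as the last step left them, time stands still between calls to the robot, and variables do not carry over. Pictures are saved under pics/ and viewed, and the job is handed in when it is done.

```bash
ls; mkdir -p pics; python3 - <<'E'
from plant import manip
import cv2
print(manip.get_state())
for n in ("scene","top","wrist"):
    c=manip.read_camera(n)
    cv2.imwrite(f"pics/{n}0.png",c["frame"][:,:,::-1]); print(n,c["vfov"],c["cx"],c["cy"],c["D"],c["T"])
E
```

```text
pics
{'clock': 0.0, 'joint_positions': array([ 6.24708489e+01,  2.01229833e+01,  9.46777851e+01, -3.20642413e-04,
        6.52662110e+01, -4.84757679e+00]), 'dq': array([-0.03594878,  0.01132535, -0.01302502,  0.12490261, -0.03795633,
       -0.12850209]), 'effort': array([ 1.44671496e-03, -5.06110203e+01, -2.91405487e+01, -3.79376411e-05,
        4.58165960e-03, -1.53192179e-06]), 'position': array([0.21190816, 0.50716952, 0.23076583]), 'orientation': array([-1.79933236e+02, -5.37008422e-03,  1.57318557e+02]), 'contact_force': array([-0.61557923, -0.22318094,  0.08636337]), 'torque': array([0.04957854, 0.01004339, 0.0275634 ]), 'finger_gap': 0.08567419839959219}
scene 50.880460329003284 319.9619530401103 245.8178769707342 [-0.0209887  0.         0.         0.         0.       ] [[-0.0846444  -0.78003255  0.61998753  1.40358911]
 [ 0.99640866 -0.06485108  0.05444377  0.09284283]
 [-0.00226106  0.62236931  0.78272047  1.22180091]
 [ 0.          0.          0.          1.        ]]
top 51.01507186227301 315.73243123735216 241.9956077680308 [0.00251543 0.         0.         0.         0.        ] [[-0.00269404  0.98659103 -0.16318974  0.34172173]
 [-0.9999292  -0.00454921 -0.01099554 -0.00549536]
 [-0.01159049  0.16314856  0.98653343  1.16650311]
 [ 0.          0.          0.          1.        ]]
wrist 63.11485513011562 324.3463528015482 243.1029761641019 [0.00302977 0.         0.         0.         0.        ] [[ 0.38495519 -0.89051172 -0.24248376  0.15053714]
 [ 0.92293345  0.3709097   0.10305259  0.53324032]
 [-0.00182996 -0.263467    0.96466667  0.37275578]
 [ 0.          0.          0.          1.        ]]
```

View pics/scene0.png

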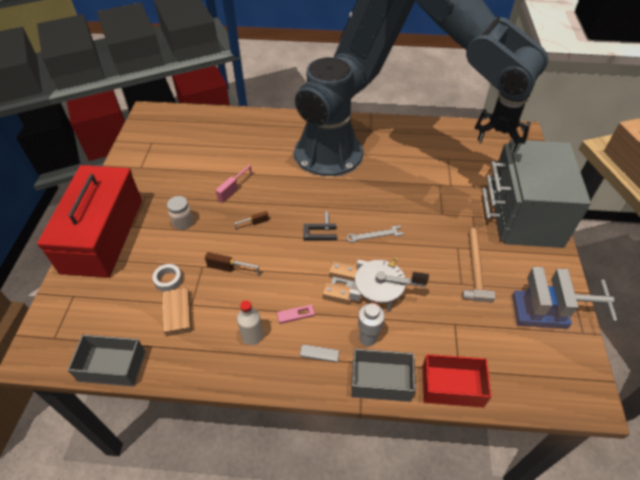

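View pics/top0.png

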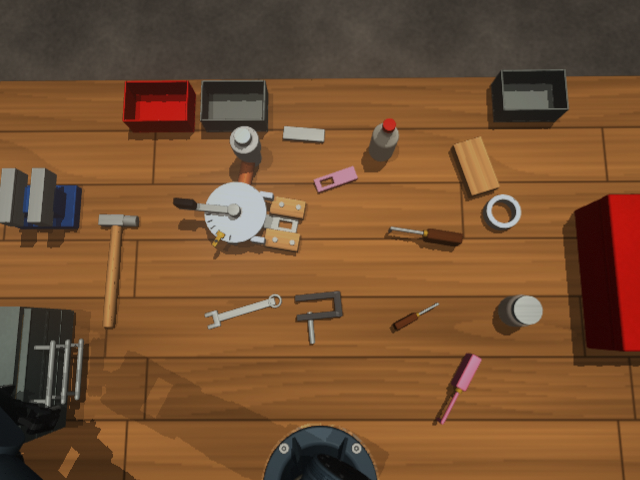

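View pics/wrist0.png

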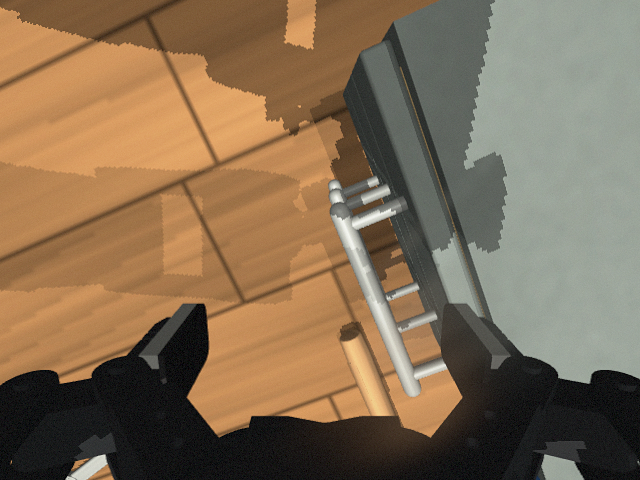

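The top view shows three pick-like things: a brown one at (441,237) with its tip at (391,231), a smaller brown one at (405,321), and a pink one at (466,373). I exclude the pink one, and the one at (441,237) is the larger of the other two, so that is the pick. The plate in the slot at (285,226) is grey. The windowed plate at (336,179) is pink, so it is not meant. I'll enlarge to confirm.

```bash
cat > h.py <<'E'
import numpy as np, cv2
from plant import manip
def ray(c,u,v):
    f=240/np.tan(np.radians(c["vfov"])/2)
    K=np.array([[f,0,c["cx"]],[0,f,c["cy"]],[0,0,1]])
    p=cv2.undistortPoints(np.array([[[u,v]]],float),K,np.array(c["D"],float))[0,0]
    T=c["T"]; d=T[:3,:3]@np.array([p[0],-p[1],-1.0]); return T[:3,3],d
def cast(c,u,v,z):
    o,d=ray(c,u,v); return (o+d*(z-o[2])/d[2])
def proj(c,P):
    f=240/np.tan(np.radians(c["vfov"])/2)
    K=np.array([[f,0,c["cx"]],[0,f,c["cy"]],[0,0,1]])
    T=c["T"]; q=T[:3,:3].T@(np.asarray(P,float)-T[:3,3]); q=q*[1,-1,-1]
    return cv2.projectPoints(q[None],np.zeros(3),np.zeros(3),K,np.array(c["D"],float))[0].ravel()
E
python3 - <<'E'
from h import *
import pickle
t=manip.read_camera("top"); pickle.dump(t,open("top0.pkl","wb"));s=manip.read_camera("scene"); pickle.dump(s,open("scene0.pkl","wb"))
def crop(f,x,y,w,h,k,n): cv2.imwrite(n,cv2.resize(f[y:y+h,x:x+w,::-1],None,fx=k,fy=k,interpolation=cv2.INTER_CUBIC))
crop(t["frame"],165,165,150,100,5,"pics/c1.png")
crop(t["frame"],380,210,100,50,8,"pics/c2.png")
crop(s["frame"],190,235,250,110,3,"pics/c3.png")
E
```

```text
(no output)
```

View pics/c1.png

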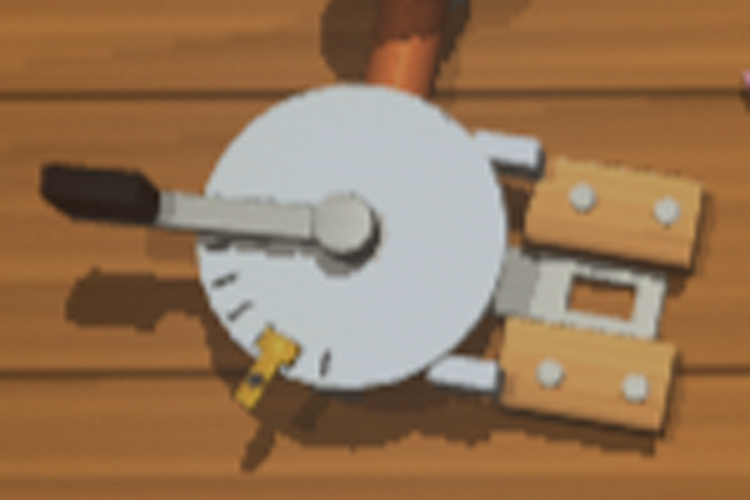

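View pics/c2.png

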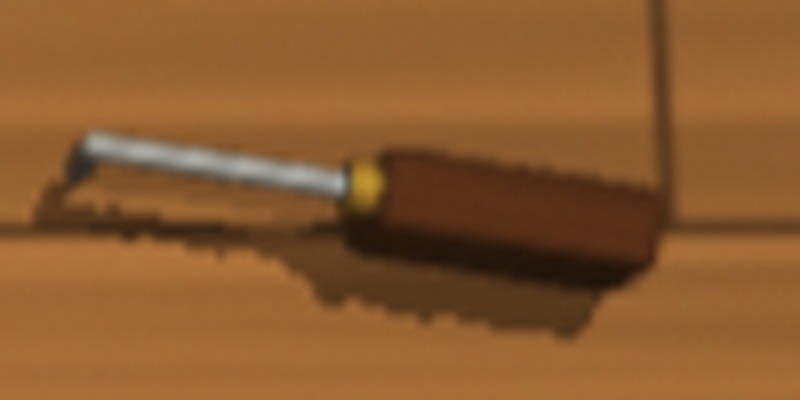

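View pics/c3.png

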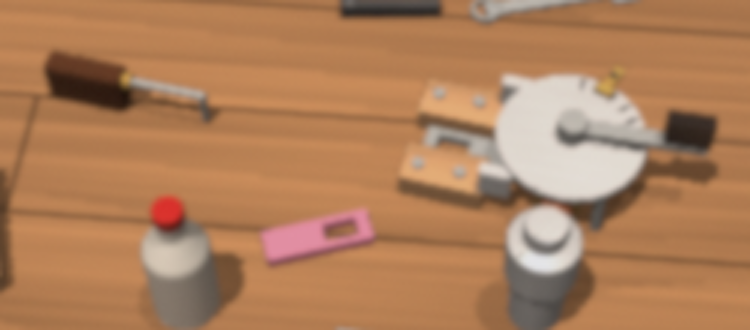

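The crops confirm it. The pick at top (441,237) has the larger wooden handle, and its hook is at about (390,230). The grey plate's window is at about (285.4,224.4). Next I compute positions.

```bash
python3 - <<'E'
from h import *
import pickle
t=pickle.load(open("top0.pkl","rb"));s=pickle.load(open("scene0.pkl","rb"))
C=lambda x,y,z:cast(t,165+x/5-.4,165+y/5-.4,z)   # cubic-resize half pixel
# dial mask
f=t["frame"].astype(int); 
m=((f.min(2)>150)&(f.max(2)-f.min(2)<30)).astype(np.uint8); m[:,:195]=0;m[:,270:]=0;m[:180]=0;m[245:]=0
m=cv2.morphologyEx(m,cv2.MORPH_OPEN,np.ones((9,9)))
cs=max(cv2.findContours(m,0,cv2.CHAIN_APPROX_NONE)[0],key=cv2.contourArea)
h=cv2.convexHull(cs)[:,0]
P=np.array([cast(t,u,v,.068)[:2] for u,v in h])
A=np.c_[2*P,np.ones(len(P))]; x=np.linalg.lstsq(A,(P**2).sum(1),rcond=None)[0]
c=x[:2]; print("dial c",c,"r",np.sqrt(x[2]+c@c))
for n,p in {"hub":(343,222)}.items(): print(n,C(*p,.095))
print("grip end tops",C(42,180,.121),C(155,205,.121))
print("marker base/tip",C(283,345,.074),C(245,403,.074))
# window corners
W=np.array([C(*p,.012)[:2] for p in((570,277),(637,285),(632,322),(568,312))]);print("win",W,W.mean(0))
# rails far edges
for n,p in {"railA outer +x":(708,185),"A out -x":(690,268),"B out +x":(678,345),"B out -x":(660,432),"A in+x":(540,158),"A in-x":(525,240),"B in+x":(503,318),"B in-x":(500,400)}.items(): print(n,C(*p,.03))
for n,p in {"plate outer+x":(665,280),"outer-x":(657,335)}.items(): print(n,C(*p,.012))
D=lambda x,y,z:cast(t,380+x/8-.45,210+y/8-.45,z)
a=D(90,140,.042);b=D(345,183,.042);print("rod",a,b,np.linalg.norm(a-b),np.degrees(np.arctan2(*(a-b)[[1,0]])))
for p in((385,150),(662,190),(652,258),(350,228)): print("handle top",D(*p,.052))
print("tip ground",D(72,180,.001))
S=lambda x,y,z:cast(s,190+x/3-.33,235+y/3-.33,z)
print("scene: tip",S(208,118,.001),"bend",S(203,95,.042),"rod start",S(128,80,.042))
W=np.array([S(*p,.012)[:2] for p in((437,138),(480,143),(470,152),(428,148))]);print(W.mean(0))
E
```

```text
dial c [0.59548056 0.18382737] r 0.06709118881229441
hub [0.59294296 0.18676512 0.095     ]
grip end tops [0.60598097 0.31177198 0.121     ] [0.59472676 0.26282194 0.121     ]
marker base/tip [0.54223191 0.21578781 0.074     ] [0.5163194  0.23184722 0.074     ]
win [[0.58538981 0.09433128]
 [0.58140032 0.06286331]
 [0.563758   0.06511433]
 [0.56866953 0.09511184]] [0.57480441 0.07935519]
railA outer +x [0.62487706 0.02904739 0.03      ]
A out -x [0.58555014 0.03734682 0.03      ]
B out +x [0.54943409 0.04280623 0.03      ]
B out -x [0.5090704  0.05093919 0.03      ]
A in+x [0.63822279 0.10728108 0.03      ]
A in-x [0.59918913 0.11379287 0.03      ]
B in+x [0.562464   0.12348783 0.03      ]
B in-x [0.52421155 0.12433952 0.03      ]
plate outer+x [0.58372546 0.04974077 0.012     ]
outer-x [0.55751889 0.05339601 0.012     ]
rod [ 0.56138225 -0.16370541  0.042     ] [ 0.54861021 -0.23550845  0.042     ] 0.07293011420518015 79.91394301471561
handle top [ 0.5561509  -0.24503421  0.052     ]
handle top [ 0.54434283 -0.32207424  0.052     ]
handle top [ 0.52502388 -0.3183194   0.052     ]
handle top [ 0.53393736 -0.23438285  0.052     ]
tip ground [ 0.55743898 -0.1638675   0.001     ]
scene: tip [ 0.5578372  -0.16298199  0.001     ] bend [ 0.55974883 -0.16353523  0.042     ] rod start [ 0.54795025 -0.23926901  0.042     ]
[0.57756102 0.08077952]
```

```bash
cat >> h.py <<'E'
from scipy.spatial.transform import Rotation as Ro
def plan(p,yaw,tilt=None):
    s=manip.get_state(); R=Ro.from_euler('xyz',s["orientation"],degrees=True)
    G=Ro.from_euler('xyz',[180,0,yaw],degrees=True)
    print("now",s["clock"],s["position"].round(4),s["orientation"].round(2),s["contact_force"].round(2),round(s["finger_gap"],4))
    print("shift cm",(R.inv().apply(np.array(p)-s["position"])*100).round(2),"turn",(R.inv()*G).as_rotvec().round(4))
E
python3 -c "
from h import *
plan([.538,-.281,.17],80)"
```

```text
now 0.25 [0.212  0.5074 0.231 ] [-179.97   -0.    157.32] [ 0.88  0.49 -0.44] 0.0857
shift cm [-60.48 -60.17   6.13] turn [-4.0000e-04  3.0000e-04  1.3495e+00]
```

```bash
python3 -m handwheel '[[-2,-2,0,0,0,0.1],[-5,-5,0,0,0,0.2],[-8,-8,0,0,0,0.3],[-11,-11,0,0,0,0.4],[-14,-14,0,0,0,0.5],[-17,-17,0,0,0,0.6],[-20,-20,0,0,0,0.7],[-23,-23,0,0,0,0.8],[-26,-26,0,0,0,0.9],[-28,-28,0,0,0,1.0]]' 0.6; python3 -c "
from h import *
plan([.538,-.281,.17],80)"
```

```text
clock: 1.08
position: [0.3628, 0.1388, 0.2315]
orientation: [180.0, 0.0, 99.7]
contact_force: [0.9, 1.3, -0.2]
finger_gap: 0.0511
now 1.0833 [0.3628 0.1388 0.2315] [1.7997e+02 1.0000e-02 9.9720e+01] [ 0.95  1.31 -0.17] 0.0511
shift cm [-44.34  10.17   6.16] turn [0.0006 0.     0.3442]
```

```bash
python3 -m handwheel '[[-4,1,0,0,0,0.05],[-8,2,0,0,0,0.1],[-12,3,0,0,0,0.15],[-16,4,0,0,0,0.2],[-20,5,1,0,0,0.25],[-24,6,2,0,0,0.3],[-28,7,3,0,0,0.34],[-32,8,4,0,0,0.34],[-36,9,4,0,0,0.34],[-39,9.5,5,0,0,0.34]]'; python3 -m handwheel '[[0,0,0,0,0,0],[0,0,0,0,0,0],[0,0,0,0,0,0]]'; python3 -c "
from h import *
plan([.538,-.281,.17],80)
import pickle
c=manip.read_camera('wrist');cv2.imwrite('pics/w1.png',c['frame'][:,:,::-1]);pickle.dump(c,open('w1.pkl','wb'))"
```

```text
clock: 1.92
position: [0.5252, -0.2294, 0.1818]
orientation: [179.9, 0.0, 80.5]
contact_force: [0.7, 0.2, 0.1]
finger_gap: 0.0508
clock: 2.17
position: [0.5235, -0.2259, 0.1811]
orientation: [-180.0, -0.0, 80.5]
contact_force: [0.1, -0.0, -0.0]
finger_gap: 0.0512
now 2.1667 [ 0.5235 -0.2259  0.1811] [-1.7995e+02 -3.0000e-02  8.0530e+01] [ 0.07 -0.   -0.  ] 0.0512
shift cm [-5.2   2.34  1.1 ] turn [-0.0008 -0.0004  0.0093]
```

View pics/w1.png

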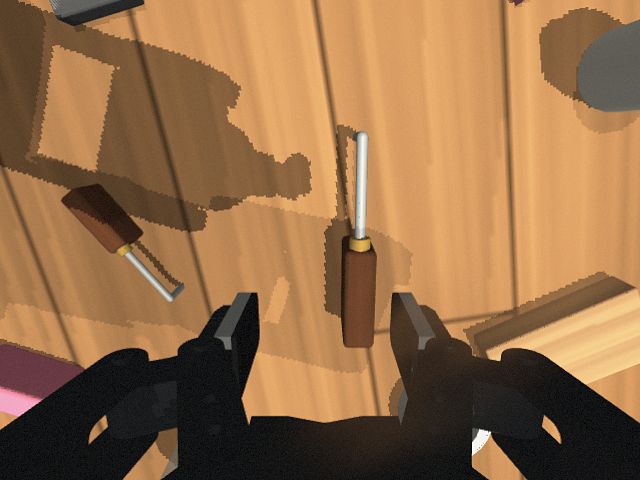

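The wrist picture shows the larger pick between the fingers. Its rod runs from (362,133) to (359,238), and its handle covers columns 343–376 and rows 237–347. I compute it from here.

```bash
python3 - <<'E'
from h import *
import pickle
c=pickle.load(open('w1.pkl','rb'))
a=cast(c,361.5,134,.042);b=cast(c,359.5,238,.042);print("rod",a,b,np.degrees(np.arctan2(*(a-b)[[1,0]])),np.linalg.norm(a-b))
for p in((344,238),(376,238),(373,346),(345,346)): print(cast(c,*p,.052))
plan([.538,-.281,.07],80)
E
```

```text
rod [ 0.55997181 -0.16282316  0.042     ] [ 0.54816824 -0.23628573  0.042     ] 80.87203787908688 0.07440479439006421
[ 0.53674337 -0.2317537   0.052     ]
[ 0.55935812 -0.23549748  0.052     ]
[ 0.54587354 -0.32091147  0.052     ]
[ 0.52446963 -0.3173864   0.052     ]
now 2.2167 [ 0.5236 -0.2255  0.1814] [-1.7998e+02 -1.0000e-02  8.0570e+01] [ 0.27 -0.62 -1.11] 0.0511
shift cm [-5.24  2.33 11.14] turn [-0.0004 -0.0003  0.01  ]
```

```bash
python3 -m handwheel '[[-2,1,2,0,0,0],[-4,2,5,0,0,0],[-5.1,2.6,8,0,0,0],[-5.1,2.6,11,0,0,0],[-5.1,2.6,13,0,0,0],[-5.1,2.6,15,0,0,0],[-5.1,2.6,16.5,0,0,0],[-5.1,2.6,17.1,0,0,0],[-5.1,2.6,17.1,0,0,0]]'; python3 -m handwheel '[[0,0,0,0,0,0],[0,0,0,0,0,0],[0,0,0,0,0,0],[0,0,0,0,0,0],[0,0,0,0,0,0],[0,0,0,0,0,0]]' 0 50
```

```text
clock: 2.97
position: [0.5408, -0.2797, 0.0097]
orientation: [-179.9, -0.0, 80.6]
contact_force: [0.5, 0.1, -0.1]
finger_gap: 0.0507
clock: 3.47
position: [0.5419, -0.2811, 0.0118]
orientation: [179.9, 0.0, 80.5]
contact_force: [0.0, 2.6, 7.2]
finger_gap: 0.0232
```

```bash
python3 -m handwheel '[[0,0,-1,0,0,0],[0,0,-3,0,0,0],[0,0,-5,0,0,0],[0,0,-6,0,0,0],[0,0,-6,0,0,0]]'; python3 -m handwheel '[[0,0,0,0,0,0],[0,0,0,0,0,0]]'; python3 -c "
from h import *
import pickle
print(manip.get_state())
c=manip.read_camera('wrist');cv2.imwrite('pics/w2.png',c['frame'][:,:,::-1]);pickle.dump(c,open('w2.pkl','wb'))"
```

```text
clock: 3.88
position: [0.5423, -0.2816, 0.0731]
orientation: [179.8, 0.1, 80.5]
contact_force: [0.4, 0.0, -1.7]
finger_gap: 0.0234
clock: 4.05
position: [0.5406, -0.2806, 0.0694]
orientation: [-179.9, -0.0, 80.5]
contact_force: [-0.5, 0.6, -2.6]
finger_gap: 0.0235
{'clock': 4.05, 'joint_positions': array([-3.18096185e+01,  3.75168724e+01,  9.21677676e+01,  2.60065312e-04,
        5.03922485e+01, -2.23530164e+01]), 'dq': array([-0.02912061,  0.6793921 ,  0.14261578, -0.01078704,  0.13160611,
       -0.0350563 ]), 'effort': array([ 9.54705494e-03, -6.40625525e+01, -2.48287404e+01,  3.73662275e-03,
       -1.60849377e-03,  1.45134632e-04]), 'position': array([ 0.54062762, -0.28060941,  0.06943018]), 'orientation': array([-1.79928965e+02, -2.94267153e-02,  8.05432137e+01]), 'contact_force': array([-0.47441984,  0.61516768, -2.59764882]), 'torque': array([-0.01981668,  0.04186952,  0.01061092]), 'finger_gap': 0.023486539662020273}
```

View pics/w2.png

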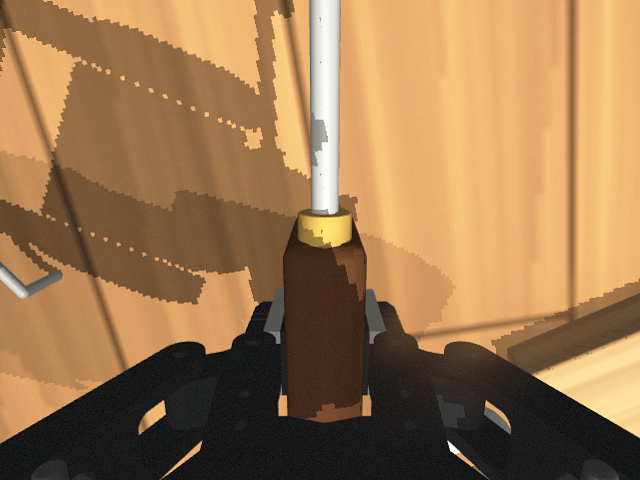

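```bash
python3 - <<'E'
from h import *
import pickle
t=manip.read_camera('top');s=manip.read_camera('scene')
pickle.dump((t,s),open('ts2.pkl','wb'))
def crop(f,x,y,w,h,k): return cv2.resize(f[y:y+h,x:x+w,::-1],None,fx=k,fy=k,interpolation=cv2.INTER_CUBIC)
cv2.imwrite("pics/c4.png",np.vstack([crop(t["frame"],360,190,100,50,7),crop(s["frame"],190,225,100,35,7)]))
p=[.561,-.165]
print(proj(t,[*p,.1]),proj(s,[*p,.1]),proj(t,[*p,.059]),proj(s,[*p,.059]))
E
```

```text
[395.04912488 222.05103636] [254.6909448  254.44870451] [392.41326225 225.75384315] [256.17144834 263.15361995]
```

View pics/c4.png

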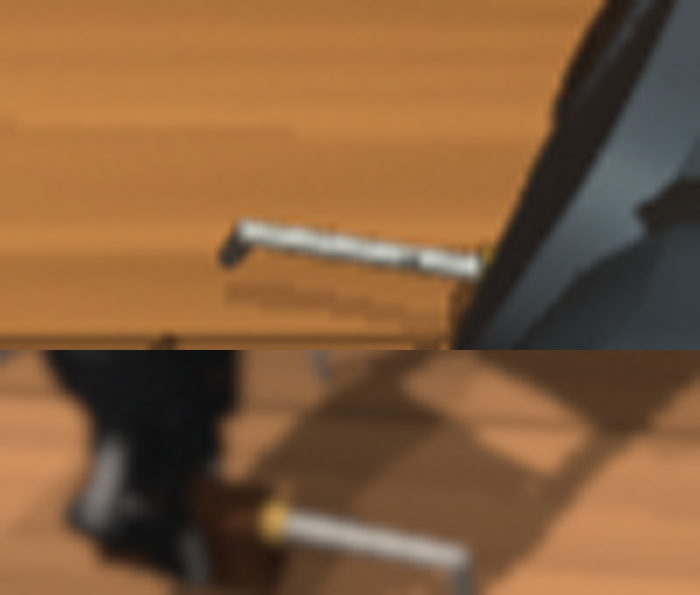

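```bash
python3 -m handwheel '[[2,0,0,0,0,0],[5,-0.5,0,0,0,0],[8,-0.8,0,0,0,0],[11,-1.1,0,0,0,0],[14,-1.4,0,0,0,0],[17,-1.7,0,0,0,0],[20,-2,0,0,0,0],[22.5,-2.3,0,0,0,0],[24,-2.4,0,0,0,0],[24.4,-2.5,0,0,0,0]]'; python3 -m handwheel '[[0,0,0,0,0,0],[0,0,0,0,0,0],[0,0,0,0,0,0]]'; python3 - <<'E'
from h import *
import pickle
t=manip.read_camera('top');s=manip.read_camera('scene');w=manip.read_camera('wrist')
pickle.dump((t,s,w),open('ts3.pkl','wb'))
def crop(f,x,y,w,h,k): return cv2.resize(f[y:y+h,x:x+w,::-1],None,fx=k,fy=k,interpolation=cv2.INTER_CUBIC)
cv2.imwrite("pics/c5.png",np.vstack([crop(t["frame"],250,185,80,45,8),crop(s["frame"],310,250,80,30,8)]))
cv2.imwrite("pics/w5.png",w["frame"][:,:,::-1])
E
```

```text
clock: 5.03
position: [0.5564, -0.0338, 0.0697]
orientation: [-179.9, -0.0, 80.7]
contact_force: [-0.8, 0.7, -0.6]
finger_gap: 0.0237
clock: 5.28
position: [0.5565, -0.0371, 0.0701]
orientation: [-180.0, 0.0, 80.5]
contact_force: [0.9, 0.4, -1.8]
finger_gap: 0.0237
```

View pics/c5.png

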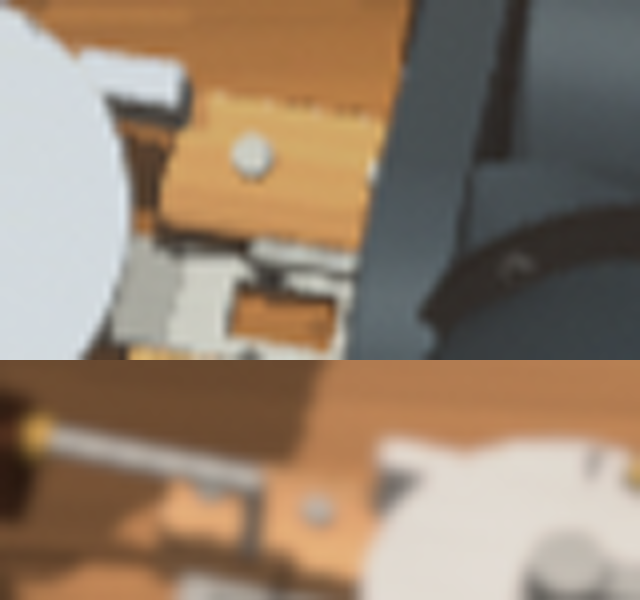

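View pics/w5.png

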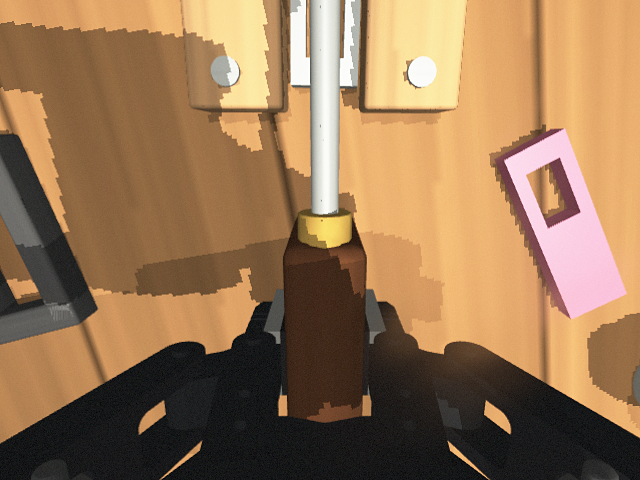

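```bash
python3 - <<'E'
from h import *
import pickle
t,s,w=pickle.load(open('ts3.pkl','rb'))
D=lambda x,y,z:cast(t,250+x/8-.44,185+y/8-.44,z)
S=lambda x,y,z:cast(s,310+x/8-.44,250+(y-360)/8-.44,z)
print("bend top",D(258,247,.101),"tip",D(268,284,.060))
print("bend scene",S(258,475,.101),"tip",S(250,555,.060))
print("win",np.mean([D(*p,.012) for p in((240,286),(337,298),(328,350),(230,333))],0), [D(*p,.012)[:2].round(4) for p in((240,286),(337,298),(328,350),(230,333))])
# wrist: plate outer end corners, rail edges
print("plate out",cast(w,293,85,.012),cast(w,358,85,.012))
print("rails out inner",cast(w,287,108,.03),cast(w,362,108,.03),"outer",cast(w,190,105,.03),cast(w,458,105,.03))
print("bolts",cast(w,225,70,.03),cast(w,422,71,.03))
print(manip.get_state()["position"])
E
```

```text
bend top [0.57667397 0.07976511 0.101     ] tip [0.57506991 0.08014564 0.06      ]
bend scene [0.57445246 0.0803659  0.101     ] tip [0.57930232 0.07912678 0.06      ]
win [0.57538875 0.07917388 0.012     ] [array([0.5846, 0.0921]), array([0.5809, 0.0636]), array([0.5654, 0.0662]), array([0.5706, 0.0949])]
plate out [0.55673465 0.05453182 0.012     ] [0.58736236 0.04940901 0.012     ]
rails out inner [0.5533704  0.04337381 0.03      ] [0.58601113 0.03791689 0.03      ] outer [0.51146496 0.05162867 0.03      ] [0.62784058 0.03217205 0.03      ]
bolts [0.52997244 0.06297986 0.03      ] [0.61359546 0.04858689 0.03      ]
[ 0.55654294 -0.03696354  0.0702395 ]
```

```bash
python3 -m handwheel '[[0,0,1,0,0,0],[0,0,2,0,0,0],[0,0,3,0,0,0],[0,0,3.6,0,0,0],[0,0,4.2,0,0,0],[0,0,4.6,0,0,0],[0,0,5,0,0,0],[0,0,5.3,0,0,0],[0,0,5.5,0,0,0],[0,0,5.5,0,0,0]]'; python3 - <<'E'
from h import *
print(manip.get_state()["contact_force"])
t=manip.read_camera('top');s=manip.read_camera('scene')
def crop(f,x,y,w,h,k): return cv2.resize(f[y:y+h,x:x+w,::-1],None,fx=k,fy=k,interpolation=cv2.INTER_CUBIC)
cv2.imwrite("pics/c6.png",np.vstack([crop(t["frame"],250,185,80,45,8),crop(s["frame"],310,250,80,30,8)]))
E
```

```text
clock: 6.27
position: [0.5565, -0.0361, 0.015]
orientation: [-180.0, 0.0, 80.5]
contact_force: [0.4, -0.3, -0.6]
finger_gap: 0.0236
[ 0.44489954 -0.30064897 -0.60283735]
```

View pics/c6.png

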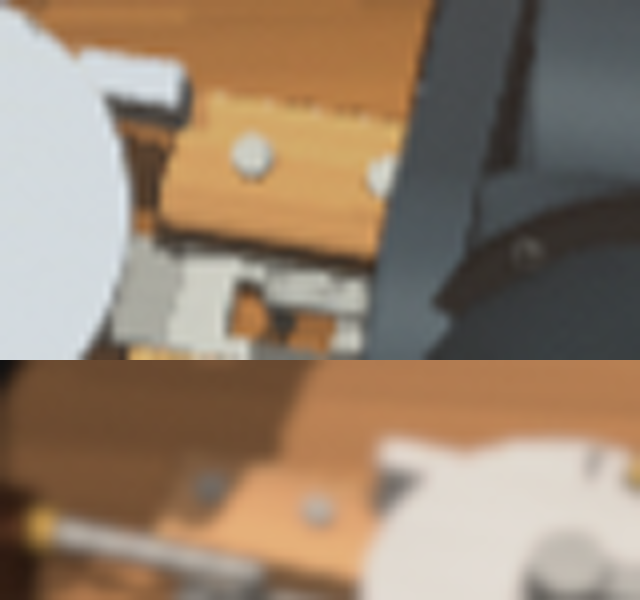

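```bash
python3 -m handwheel '[[-0.6,0,0,0,0,0],[-1.4,0,0,0,0,0],[-2.2,0,0,0,0,0],[-3.2,-0.1,0,0,0,0],[-4.2,-0.1,0,0,0,0],[-5.2,-0.1,0,0,0,0],[-6.2,-0.1,0,0,0,0],[-7,-0.1,0,0,0,0],[-7.5,-0.2,0,0,0,0],[-7.5,-0.2,0,0,0,0]]';python3 -m handwheel '[[-0.6,0,0,0,0,0],[-1.4,0,0,0,0,0],[-2.4,0,0,0,0,0],[-3.4,-0.1,0,0,0,0],[-4.4,-0.1,0,0,0,0],[-5.4,-0.1,0,0,0,0],[-6.4,-0.1,0,0,0,0],[-7,-0.1,0,0,0,0],[-7.3,-0.2,0,0,0,0],[-7.3,-0.2,0,0,0,0]]'; python3 - <<'E'
from h import *
import pickle
t=manip.read_camera('top');s=manip.read_camera('scene');w=manip.read_camera('wrist')
pickle.dump((t,s,w),open('ts7.pkl','wb'))
def crop(f,x,y,w,h,k): return cv2.resize(f[y:y+h,x:x+w,::-1],None,fx=k,fy=k,interpolation=cv2.INTER_CUBIC)
cv2.imwrite("pics/c7.png",np.vstack([crop(t["frame"],230,175,150,70,5),crop(s["frame"],230,230,150,50,5)]))
cv2.imwrite("pics/w7.png",w["frame"][:,:,::-1])
E
```

```text
clock: 7.2
position: [0.5419, -0.1109, 0.0152]
orientation: [-180.0, 0.0, 80.5]
contact_force: [-0.1, -0.3, -2.0]
finger_gap: 0.0239
clock: 8.03
position: [0.5281, -0.1822, 0.0153]
orientation: [-180.0, 0.0, 80.5]
contact_force: [-0.4, 0.3, -1.1]
finger_gap: 0.0235
```

View pics/c7.png

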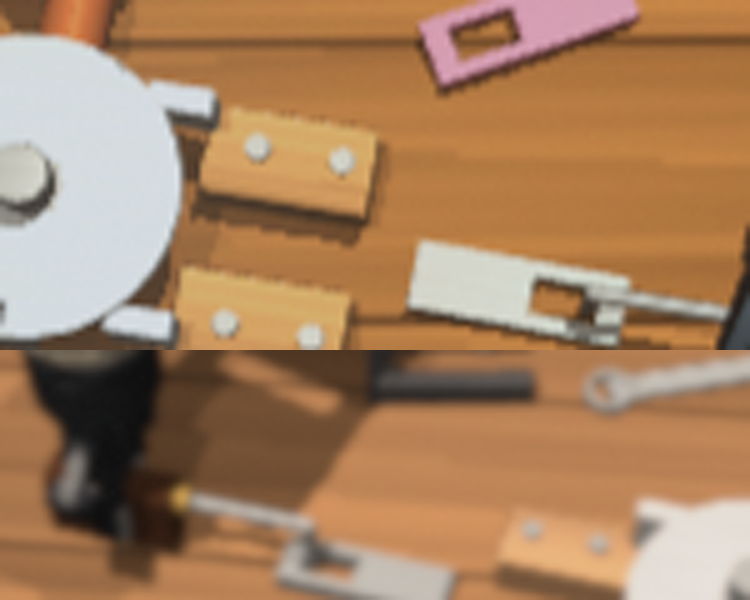

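View pics/w7.png

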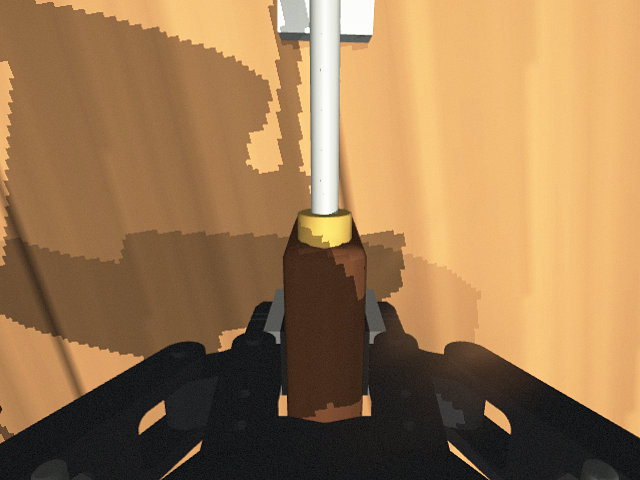

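```bash
python3 - <<'E'
from h import *
import pickle
t=pickle.load(open('ts7.pkl','rb'))[0]
c=np.mean([cast(t,230+x/5-.4,175+y/5-.4,.012) for x,y in((420,240),(632,278),(620,345),(408,305))],0)
print(c, np.hypot(*(c[:2]-[.5945,.186])))
E
python3 -m handwheel '[[0,0,0.1,0,0,0],[0,0,0.2,0,0,0],[0,0,0.3,0,0,0],[0,0,0.35,0,0,0],[0,0,0.35,0,0,0]]'
```

```text
[ 0.55382179 -0.03428098  0.012     ] 0.22400541536121904
clock: 8.6
position: [0.5284, -0.1813, 0.0118]
orientation: [-180.0, -0.0, 80.6]
contact_force: [-0.6, 0.3, 0.5]
finger_gap: 0.0237
```

```bash
python3 -m handwheel '[[0,0,0,0,0,0],[0,0,0,0,0,0],[0,0,0,0,0,0],[0,0,0,0,0,0],[0,0,0,0,0,0]]' 0.6; python3 -m handwheel '[[0,0,-1,0,0,0],[0,0,-3,0,0,0],[0,0,-6,0,0,0],[0,0,-9,0,0,0],[0,0,-12,0,0,0],[0,0,-15,0,0,0],[0,0,-17,0,0,0],[0,0,-18,0,0,0],[0,0,-18,0,0,0],[0,0,-18,0,0,0]]'; python3 - <<'E'
from h import *
c=manip.read_camera('wrist');cv2.imwrite('pics/w8.png',c['frame'][:,:,::-1])
a=np.radians(86);p=np.array([.5945,.186])+.104*np.array([np.cos(a),np.sin(a)]);print(p)
plan([*p,.2],86)
E
```

```text
clock: 9.02
position: [0.5283, -0.1815, 0.0118]
orientation: [180.0, 0.0, 80.5]
contact_force: [0.3, 0.5, 0.5]
finger_gap: 0.0513
clock: 9.85
position: [0.5281, -0.1813, 0.1914]
orientation: [-180.0, -0.0, 80.5]
contact_force: [0.4, -0.6, -1.1]
finger_gap: 0.0512
[0.60175467 0.28974666]
now 9.9 [ 0.5277 -0.1812  0.1906] [-1.799e+02 -2.000e-02  8.055e+01] [-0.92 -0.19 -0.36] 0.0515
shift cm [47.67 -0.43 -0.92] turn [-0.0017 -0.0005 -0.0951]
```

View pics/w8.png

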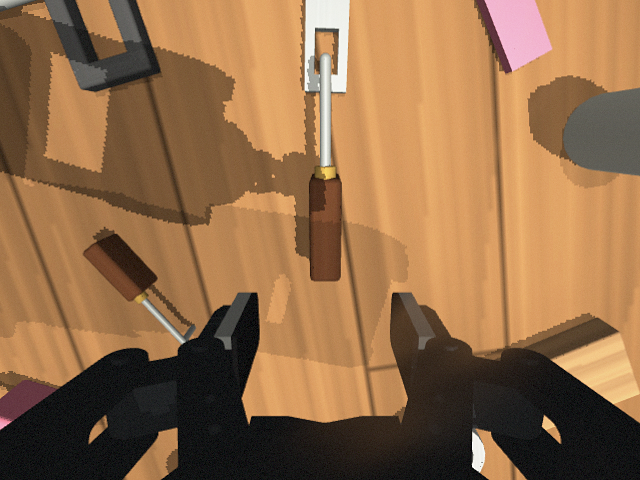

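The pick stands on the bench with its hook still in the plate's window, pixel (325,58). Next I move up near the valve to look at the lever.

```bash
python3 -m handwheel '[[2,0,-1,0,0,0],[5,0,-3,0,0,0],[8.5,0,-5,0,0,0],[12,0,-7,0,0,0],[15,0,-8,0,0,0],[18,0,-9,0,0,0],[21,0,-10,0,0,0],[23.5,0,-10,0,0,0],[25,0,-10,0,0,0],[25,0,-10,0,0,0]]'; python3 -m handwheel '[[0,0,0,0,0,0],[0,0,0,0,0,0]]'; python3 - <<'E'
from h import *
import pickle
c=manip.read_camera('wrist');cv2.imwrite('pics/w9.png',c['frame'][:,:,::-1]);pickle.dump(c,open('w9.pkl','wb'))
t=manip.read_camera('top');pickle.dump(t,open('t9.pkl','wb'))
E
```

```text
clock: 10.73
position: [0.5691, 0.0677, 0.2899]
orientation: [-179.8, 0.0, 80.7]
contact_force: [-0.8, 0.9, 0.2]
finger_gap: 0.0512
clock: 10.9
position: [0.569, 0.0644, 0.2906]
orientation: [-179.9, 0.0, 80.5]
contact_force: [0.8, 0.4, -0.1]
finger_gap: 0.0509
```

View pics/w9.png

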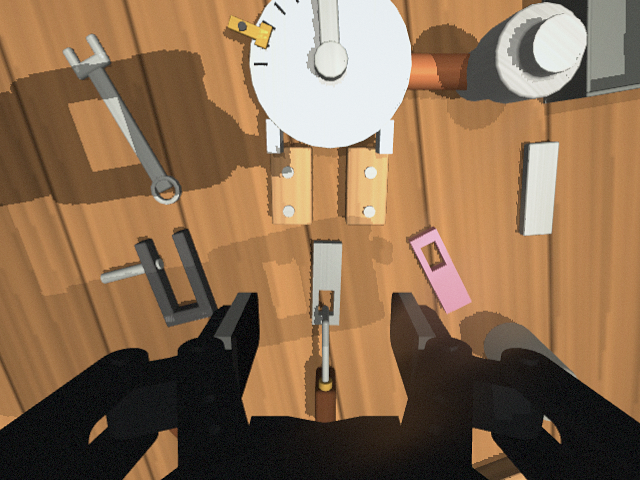

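```bash
python3 -m handwheel '[[2,0,0,0,0,0],[5,0,0,0,0,0],[8,0,0,0,0,0],[10,0,0,0,0,0],[10,0,0,0,0,0],[10,0,0,0,0,0],[10,0,0,0,0,0]]'; python3 - <<'E'
from h import *
import pickle
c=manip.read_camera('wrist');cv2.imwrite('pics/w10.png',c['frame'][:,:,::-1]);pickle.dump(c,open('w10.pkl','wb'))
E
```

```text
clock: 11.58
position: [0.5857, 0.1626, 0.2916]
orientation: [-180.0, 0.0, 80.5]
contact_force: [-0.1, -0.8, 0.9]
finger_gap: 0.0512
```

View pics/w10.png

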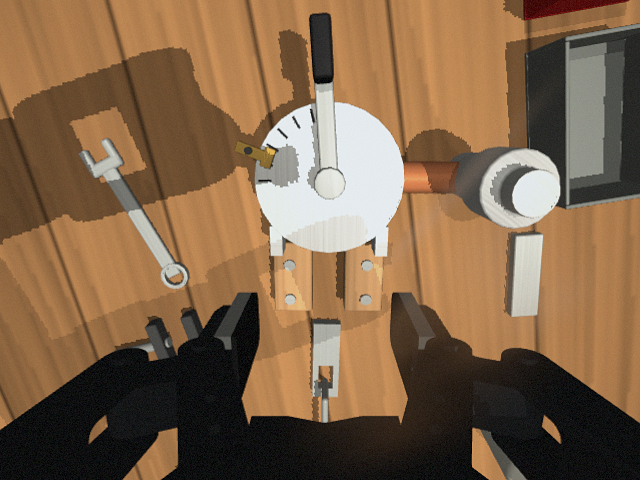

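The wrist view shows the black grip from (320,14) to (322,82), the hub at (329,183), the marker from tip (236,148) to inner end (277,159), and the dial centred near (330,177).

```bash
python3 - <<'E'
from h import *
import pickle
c=pickle.load(open('w10.pkl','rb'));f=c["frame"]
cv2.imwrite("pics/c10.png",cv2.resize(f[0:260,220:420,::-1],None,fx=3,fy=3)[:600] if 0 else cv2.resize(f[0:190,220:420,::-1],None,fx=3.1,fy=3.1,interpolation=cv2.INTER_CUBIC))
hsv=cv2.cvtColor(f,cv2.COLOR_RGB2HSV); 
m=((hsv[...,0]>18)&(hsv[...,0]<30)&(hsv[...,1]>140)).astype(np.uint8); m[:130]=0;m[175:]=0;m[:,:225]=0;m[:,290:]=0
ys,xs=np.nonzero(m);print(len(xs),xs.min(),xs.max(),ys.min(),ys.max())
g=(f.max(2)<50).astype(np.uint8); g[100:]=0; g[:,:300]=0;g[:,345:]=0
ys2,xs2=np.nonzero(g);print(len(xs2),xs2.min(),xs2.max(),ys2.min(),ys2.max())
w=((f.min(2)>160)&(f.max(2).astype(int)-f.min(2)<30)).astype(np.uint8); w[:100]=0;w[253:]=0;w[:,:250]=0;w[:,410:]=0
w=cv2.morphologyEx(w,cv2.MORPH_OPEN,np.ones((9,9)))
h=cv2.convexHull(max(cv2.findContours(w,0,1)[0],key=cv2.contourArea))[:,0]
P=np.array([cast(c,*q,.068)[:2] for q in h])
P=P
for _ in range(3):
    x=np.linalg.lstsq(np.c_[2*P,np.ones(len(P))],(P**2).sum(1),rcond=None)[0];ctr=x[:2];r=np.sqrt(x[2]+ctr@ctr)
    e=abs(np.hypot(*(P-ctr).T)-r);P=P[e<.0025]
print("dial",ctr,r,len(P))
M=np.array([cast(c,*q,.074)[:2] for q in zip(xs,ys)]);mm=M.mean(0)
u,s,v=np.linalg.svd(M-mm);d=v[0]*np.sign(v[0]@(mm-ctr))
A=lambda d:np.degrees(np.arctan2(d[1],d[0]))
print("marker cent",mm,"rad",np.linalg.norm(mm-ctr),"ang pca",A(d),"ang from ctr",A(mm-ctr),"max rad",np.linalg.norm(M-ctr,axis=1).max())
G=np.array([cast(c,*q,.121)[:2] for q in zip(xs2,ys2)]);gm=G.mean(0);v=np.linalg.svd(G-gm)[2][0];v*=np.sign(v@(gm-ctr))
print("grip",gm,np.linalg.norm(gm-ctr),A(gm-ctr),A(v))
E
```

```text
457 235 275 141 167
1178 309 332 13 83
dial [0.59357842 0.18819728] 0.0698626787011519 13
marker cent [0.53471628 0.2234525 ] rad 0.06861254721566137 ang pca 150.5210981510094 ang from ctr 149.08069018496215 max rad 0.08923342643070453
grip [0.60417758 0.29056368] 0.10291365764062171 84.0885807043521 83.59653834636045
```

View pics/c10.png

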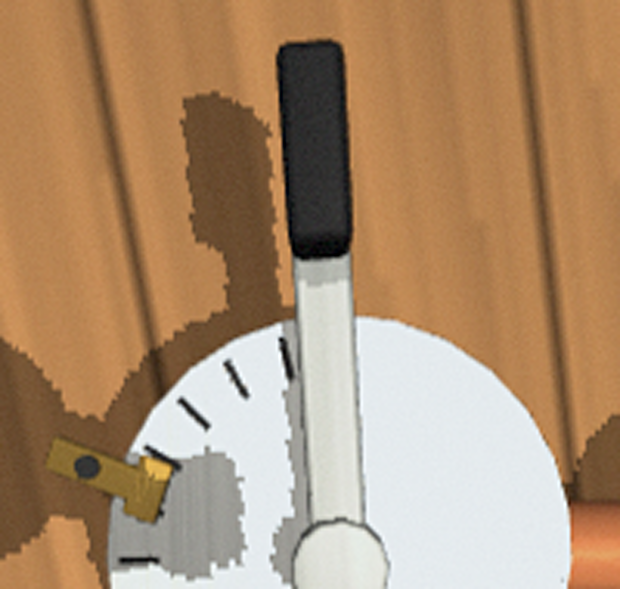

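```bash
python3 -m handwheel '[[2,0,0,0,0,0],[5,-0.1,0,0,0,-0.03],[8.5,-0.2,0,0,0,-0.06],[11.5,-0.3,2,0,0,-0.06],[12.9,-0.3,5,0,0,-0.06],[12.9,-0.3,8,0,0,-0.06],[12.9,-0.3,11,0,0,-0.06],[12.9,-0.3,13,0,0,-0.06],[12.9,-0.3,14,0,0,-0.06],[12.9,-0.3,14,0,0,-0.06]]'; python3 -m handwheel '[[0,0,0,0,0,0],[0,0,0,0,0,0]]'; python3 - <<'E'
from h import *
import pickle
c=manip.read_camera('wrist');cv2.imwrite('pics/w11.png',c['frame'][:,:,::-1])
plan([.604,.2905,.089],84)
E
```

```text
clock: 12.47
position: [0.6034, 0.2902, 0.1497]
orientation: [-179.8, 0.1, 83.9]
contact_force: [0.1, 0.3, 0.3]
finger_gap: 0.051
clock: 12.63
position: [0.605, 0.2914, 0.1537]
orientation: [179.9, -0.1, 84.0]
contact_force: [-0.4, 0.7, 0.1]
finger_gap: 0.0509
now 12.6833 [0.6049 0.2915 0.1538] [ 1.7985e+02 -8.0000e-02  8.3960e+01] [0.09 0.4  0.89] 0.0514
shift cm [-0.12 -0.1   6.48] turn [ 0.0026 -0.0013 -0.0006]
```

View pics/w11.png

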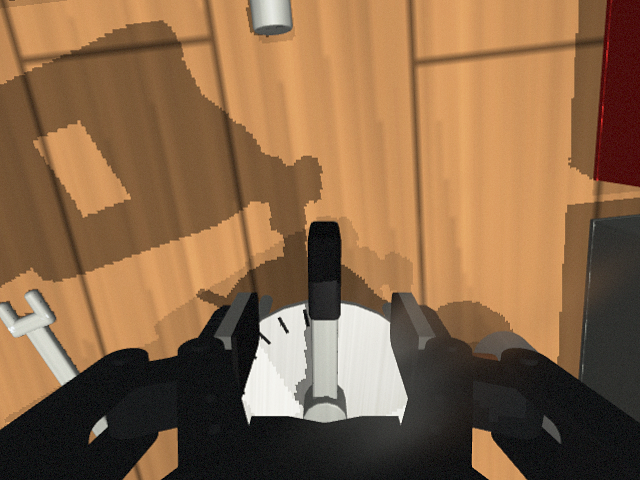

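The grip at (325,270) is centred between the fingers. I go down and close.

```bash
python3 -m handwheel '[[0,0,1,0,0,0],[0,0,2.5,0,0,0],[0,0,4,0,0,0],[0,0,5.5,0,0,0],[0,0,6.2,0,0,0],[0,0,6.4,0,0,0],[0,0,6.4,0,0,0]]'; python3 -m handwheel '[[0,0,0,0,0,0],[0,0,0,0,0,0],[0,0,0,0,0,0],[0,0,0,0,0,0],[0,0,0,0,0,0],[0,0,0,0,0,0]]' 0 30
```

```text
clock: 13.27
position: [0.604, 0.2915, 0.0877]
orientation: [-180.0, 0.0, 84.0]
contact_force: [0.4, -0.4, 0.4]
finger_gap: 0.0513
clock: 13.77
position: [0.6046, 0.2917, 0.0887]
orientation: [179.9, -0.0, 84.0]
contact_force: [0.3, 0.1, 6.5]
finger_gap: 0.0159
```

```bash
python3 -m handwheel '[[-0.01,-0.52,0,0,0,-0.05],[-0.05,-1.04,0,0,0,-0.1],[-0.12,-1.55,0,0,0,-0.15],[-0.21,-2.07,0,0,0,-0.2],[-0.32,-2.57,0,0,0,-0.25],[-0.63,-3.57,0,0,0,-0.35],[-1.04,-4.52,0,0,0,-0.45],[-1.53,-5.44,0,0,0,-0.55],[-1.82,-5.87,0,0,0,-0.6],[-1.82,-5.87,0,0,0,-0.6]]'; python3 -c "
from h import *
p=manip.get_state()['position'][:2]-[.5936,.1885];print(np.hypot(*p),np.degrees(np.arctan2(p[1],p[0])))"
```

```text
clock: 14.6
position: [0.544, 0.2792, 0.0887]
orientation: [179.9, 0.0, 118.5]
contact_force: [2.6, -1.9, 4.7]
finger_gap: 0.0155
0.10339616767008435 118.67397507001007
```

```bash
python3 -m handwheel '[[-0.01,-0.52,0,0,0,-0.05],[-0.05,-1.04,0,0,0,-0.1],[-0.12,-1.55,0,0,0,-0.15],[-0.32,-2.57,0,0,0,-0.25],[-0.63,-3.57,0,0,0,-0.35],[-1.04,-4.52,0,0,0,-0.45],[-1.27,-4.99,0,0,0,-0.5],[-1.48,-5.35,0,0,0,-0.54],[-1.48,-5.35,0,0,0,-0.54],[-1.48,-5.35,0,0,0,-0.54]]';python3 -m handwheel '[[0,0,0,0,0,0],[0,0,0,0,0,0],[0,0,0,0,0,0]]'; python3 - <<'E'
from h import *
p=manip.get_state()['position'][:2]-[.5936,.1885];print(np.hypot(*p),np.degrees(np.arctan2(p[1],p[0])))
c=manip.read_camera('top')["frame"]
cv2.imwrite("pics/c12.png",cv2.resize(c[165:265,165:315,::-1],None,fx=5,fy=5,interpolation=cv2.INTER_CUBIC))
E
```

```text
clock: 15.43
position: [0.5048, 0.2411, 0.0887]
orientation: [179.9, 0.1, 149.2]
contact_force: [4.1, -2.7, 7.0]
finger_gap: 0.0154
clock: 15.68
position: [0.5049, 0.2412, 0.0887]
orientation: [179.9, 0.1, 149.2]
contact_force: [2.5, -4.1, 8.4]
finger_gap: 0.0155
0.10320491133816018 149.30406159100093
```

View pics/c12.png

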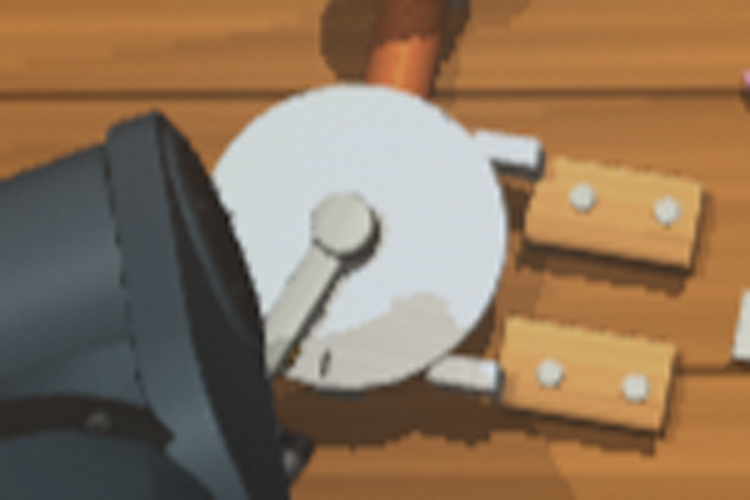

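Release, go up and back, then check.

```bash
python3 -m handwheel '[[0,0,0,0,0,0],[0,0,0,0,0,0],[0,0,0,0,0,0],[0,0,0,0,0,0],[0,0,0,0,0,0]]' 0.6;python3 -m handwheel '[[0,0,-1,0,0,0],[0,0,-3,0,0,0],[0,0,-6,0,0,0],[0,0,-9,0,0,0],[-1,0,-12,0,0,0],[-4,0,-15,0,0,0],[-8,0,-18,0,0,0],[-11,0,-20,0,0,0],[-12,0,-20,0,0,0],[-12,0,-20,0,0,0]]';python3 -m handwheel '[[0,0,0,0,0,0],[0,0,0,0,0,0]]'; python3 - <<'E'
from h import *
import pickle
c=manip.read_camera('wrist');cv2.imwrite('pics/w13.png',c['frame'][:,:,::-1]);pickle.dump(c,open('w13.pkl','wb'))
t=manip.read_camera('top')["frame"];cv2.imwrite('pics/t13.png',t[:,:,::-1])
E
```

```text
clock: 16.15
position: [0.5035, 0.2412, 0.0876]
orientation: [-180.0, -0.0, 149.3]
contact_force: [0.4, 0.1, 0.2]
finger_gap: 0.0514
clock: 16.98
position: [0.6091, 0.1782, 0.2898]
orientation: [179.9, 0.2, 149.2]
contact_force: [-0.3, -0.0, -0.2]
finger_gap: 0.0514
clock: 17.15
position: [0.6058, 0.1803, 0.2873]
orientation: [-179.9, -0.1, 149.3]
contact_force: [-1.3, -0.3, 0.3]
finger_gap: 0.0514
```

View pics/w13.png

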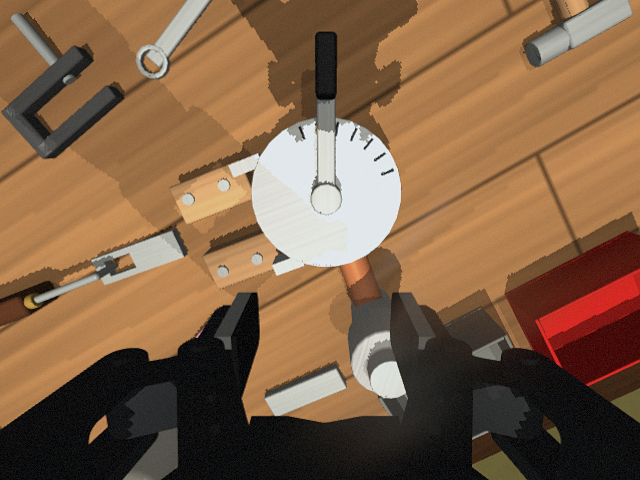

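View pics/t13.png

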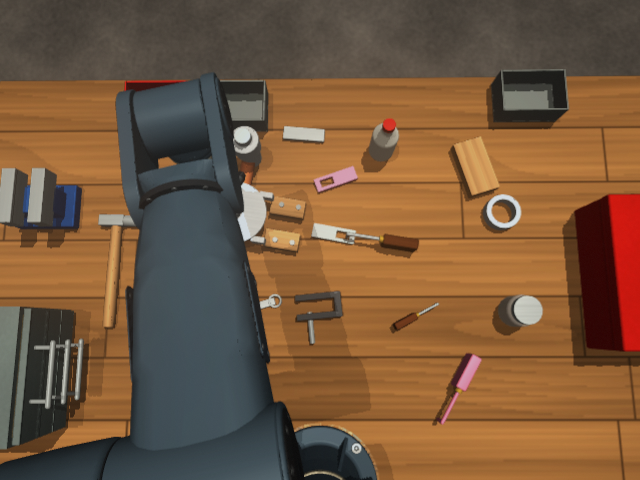

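The lever covers the marker in the wrist view, with the grip at (325,66) and the hub at (326,198). The other things are where they were. I measure the lever's final angle.

```bash
python3 - <<'E'
from h import *
import pickle
c=pickle.load(open('w13.pkl','rb'));f=c["frame"]
g=(f.max(2)<50).astype(np.uint8); g[110:]=0; g[:25]=0;g[:,:308]=0;g[:,343:]=0
ys,xs=np.nonzero(g);G=np.array([cast(c,*q,.121)[:2] for q in zip(xs,ys)]);gm=G.mean(0);v=np.linalg.svd(G-gm)[2][0]
ctr=np.array([.5936,.1882]);v*=np.sign(v@(gm-ctr));A=lambda d:np.degrees(np.arctan2(d[1],d[0]))
print(len(xs),gm,np.linalg.norm(gm-ctr),A(gm-ctr),A(v))
hub=cast(c,325.5,198,.095);print(hub,A(gm-hub[:2]))
cv2.imwrite("pics/c13.png",cv2.resize(f[20:215,240:420,::-1],None,fx=3,fy=3,interpolation=cv2.INTER_CUBIC))
E
```

```text
1452 [0.50584969 0.2403544 ] 0.10207937031326304 149.27486458397775 149.40433174921046
[0.59261615 0.18902353 0.095     ] 149.39152231454514
```

View pics/c13.png

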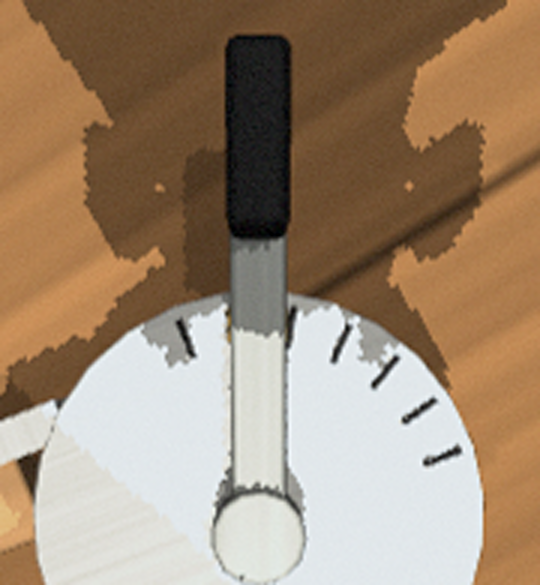

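```bash
python3 - <<'E'
from h import *
import pickle
c=pickle.load(open('w10.pkl','rb'));A=lambda d:np.degrees(np.arctan2(d[1],d[0]))
C=lambda x,y:cast(c,220+x/3.1-.34,y/3.1-.34,.074)[:2]
a=(C(58,438)+C(46,472))/2; h=C(88,467); ctr=np.array([.5936,.1882])
print(a,np.linalg.norm(a-ctr),A(a-ctr),"hole",A(h-ctr),"edge dirs",A(C(58,438)-C(135,458)),A(C(46,472)-C(122,500)))
E
```

```text
[0.51758297 0.23241626] 0.08794126771912822 149.81504170668106 hole 149.45634687838194 edge dirs 156.25044351197212 150.40072972311833
```

```bash
python3 -c "
from plant import manip
s=manip.get_state();print(s['clock'],s['contact_force'],s['position'],abs(s['dq']).max());print(manip.close_job())"
```

```text
17.25 [0.45544685 0.17505446 0.92124785] [0.60579832 0.18055772 0.28737038] 0.30397729840400634
the job is handed in; nothing more can be done
None
```

I hooked the plate's window with the larger brown pick, dragged the plate out of the slot and set the pick down on the bench. I then turned the lever to the marker, let go, and handed the job in at 17.25 s of the 58 s allowed.

- **Plate:** it lies flat on the bench with its centre about 224 mm from the valve's axis; more than 200 mm is needed.
- **Pick:** it stands upright on the bench, released, with its hook still in the plate's window.
- **Lever:** it measured 149.3–149.4° in world terms. The marker measured 149.1–149.8° from its centroid, hole and tip, which puts the lever within about 0.5°; 4° is allowed.
- **Disagreements:** the marker's shape fit gave 150.5°, and its two side edges gave 150.4° and 156.3°. The 156.3° edge is short and blurred, so I discounted it. In the last wrist view the lever covers the marker, with a sliver of brass showing on one side. That fits an offset of a degree or so.
- **Other things:** in the last top view the glue bottle, clamp, collar, jar, offcut and spare looked unmoved. The arm hid part of the wrench and hammer; what shows of them looked unmoved. I judged this by eye and did not measure it.
- **Gripper:** at hand-in it was clear of everything, about 0.29 m up, with contact-force readings of about 1 N, the usual noise.

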